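Pack a bread roll with the serving tongs

TASK

Pack the unwrapped long bread roll for a food parcel without a hand touching it: take the serving tongs out of their black cradle, pick the roll off the wooden board with the tongs and set it down flat, not dropped, in the cardboard parcel tray. Then leave the tongs lying on the metal tong tray. The bun, tin, jar and milk carton stay where they are.

Things in the scene. Friction and masses are not known exactly. Their poses are not given: they have to be found in the camera images.
- tongs_heel (a point): Middle of the heel of the tongs: the rigid U-shaped steel bracket at their closed end, 40 mm long, 36 mm wide, 24 mm high. 80 mm behind mid-length, 12 mm above the underside. Pinching it lifts the tongs but does not move the arms. At the start only the heel sticks out of the cradle, towards the robot, its underside 12 mm above the table. Axes as for the grips.
- tongs_grips (a point): Steel serving tongs, 200 mm long, 120 g, lying on edge: the arms open and shut sideways. x runs from heel to jaws, y to the left arm, z up. This point is midway between the red grip pads (50 mm long, 24 mm high) outside the arms, where they are squeezed: 5 mm ahead of mid-length, 85 mm ahead of the heel point, 12 mm above the underside. The arms are riveted to the heel 70 mm behind it.
- tongs_jaws (a point): Midway between the jaws of the tongs: steel, 42 mm long, 28 mm high, 6 mm thick, undersides level with the underside of the tongs; 74 mm ahead of the grips point, 14 mm above the underside. At rest the jaws stand about 78 mm apart inside, 90 mm over their outsides. Axes as for the grips.
- tongs_arm_l (a joint): Opening angle of the left arm, rad: 0 shut, 0.255 sprung fully open, about 0.14 in the cradle or on the roll. The right arm mirrors it. Width over the red pads: 67 mm sprung open; 60 mm (jaws 63 mm apart) is held open; about 50 mm with the jaws on the roll; 31 mm shut. The springs push out with 6 N (open) to 10 N (shut) on each pad, so that slightly squeezed tongs stay in the hand.
- cradle: Fixed black tong cradle: open-topped channel, 66 mm wide, 60 mm inside, walls 46 mm high, upper face of its floor 12 mm up; near end open, far end closed. Origin on the table under mid-length of the stored tongs, x towards their jaws; walls from 45 mm behind it to 108 mm ahead. The arms are sprung against the walls: no finger fits beside them. The tongs lift straight up out of it by the heel.
- tong_tray: Fixed flat aluminium tray for the tongs, 230 mm (x) by 150 mm (y), upper face of the floor 3 mm and rim 6 mm above the table; origin under its centre on the table, z up.
- bread_board: Fixed pale wooden board, 200 mm (x) by 180 mm (y), 15 mm thick, on which the roll and the bun lie; origin under its centre on the table.
- parcel_tray: Fixed brown cardboard parcel tray, 200 mm (x) by 160 mm (y), upper face of the floor 3 mm and rim 10 mm above the table; origin under its centre on the table. The tin stands near its far left corner (+x, +y); the rest is free for the roll, for example centred 40 mm to the right of the tray's centre (-y).
- roll_center (a point): Centre of the long bread roll to be packed: brown crust with three pale slashes, 80 mm long (its x axis), 43 mm wide and high, flat underside, 50 to 95 g; this point is half-way up, 21 mm above its underside. z up.
- bun: Round bun beside the roll on the board, 66 mm across, 40 mm high, origin under its centre; not to be disturbed.
- tin: Small food tin with a green label standing in the parcel tray, 52 mm across, 60 mm high, origin under its centre; not to be disturbed.
- jar: Amber glass jar with a red lid, 68 mm across, 105 mm high, on the table beyond the work; not to be disturbed.
- milk_carton: Small white and blue milk carton, 62 mm square, 125 mm high, on the table beyond the work; not to be disturbed.
Not all that is in view belongs to the job. Of the things that look like the part that bears tongs_heel, the smallest one is meant.

How it is judged:
By the outcome, as a careful person would: the job done as asked, in the order asked, and still so for the second after the job is handed in, with the robot touching nothing.
It also fails if it takes over 72 s, if anything falls off the work surface, if the arm or the gripper's body presses on something with over 40 N, if the wrist force passes 120 N, or if a joint passes its speed limit or range.

ROBOT

A 6-joint arm with a two-finger parallel gripper is mounted at the origin on the work surface. World frame = base frame: x ahead of the robot, y to its left, z up, the work surface at z = 0. Lengths are in mm, angles in rad, forces in N, time in s.
With the tool pointing down it reaches from about 350 to 775 mm from the base axis. Payload 5.5 kg.
Tool frame: the origin (TCP) lies on the centre line of the jaws, within the pads' length; the fingertips stand 14 mm ahead of it and the grasp point (between the pads) lies 5 mm behind it (ctrl.tcp_to_tips is the z of the fingertips in the tool frame, in mm); z points along the fingers, y is the direction in which the jaws open and shut (so a half turn about z gives the same grasp; the last joint's range is limited). The gripper opens to 85 mm and grips with 20 to 120 N. Pads are 22 mm wide; open, the fingers measure 114 mm over their backs; the gripper's body (76 mm by 85 mm) begins 54 mm behind the grasp point. The pads swing forward as they close: fully open they stand 13 mm farther back than shut.
Start: joints at [1.037, 0.313, 0.046, 1.304, 0, 1.431], TCP at [220.656, 531.022, 219.923] pointing down, gripper open.
Joint ranges: [-2.76, 2.76], [-0.86, 1.69], [-1.03, 1.26], [-2.2, 2.34], [-1.47, 1.5], [-3.14, 3.14]. Speed limits (rad/s): [2.57, 2.57, 3.14, 3.14, 3.14, 3.14].

INTERFACE

Orientations are given as a unit quaternion [w, x, y, z].
In Python, from station import status, eyes, ticket, look_for, masks_of, mark_of, ctrl gives the robot as it stands.
- The arm moves only by the tool carry_out, never from a script. Its argument "moves" is one flat list of numbers, 6 for each row, row after row: the shift along the tool's x, y, z in cm, then the turn, a rotation vector about the tool's x, y, z in rad. In form: [tx, ty, tz, wx, wy, wz, tx, ty, tz, wx, wy, wz, ...]. A call has 1 to 5 rows; each row is the pose to reach, as a shift and turn from the pose commanded when the call began, along the tool's axes at that moment; what a row does not reach only later rows make up. A row lasts 1/10 s, in which the tool goes at most 50 mm and 8.59 degrees, less where a joint would pass 70% of its speed; a pose out of reach is approached as far as the arm can. A call with a gripper value outside its range is refused whole. "claw" is the opening, from -1 (shut) to 1 (fully open), set as the call begins (left out, the last holds). The fingers move at their own pace and stop on an object; "newtons" is the grip in N (left out, the last holds). Time passes only in rows, so rows that repeat a pose let the fingers close. It gives the time, the measured TCP pose, the force and the opening at its end, in the units of the state.
- status.get_obs(): the state, without advancing time (a new reading comes with each control period).
- eyes.camera(name): name is "side" or "top" or "wrist"; returns a dict with "color" (420x560x3 uint8, red, green, blue), "range_z" (420x560 float32, mm along the optical axis (not along the pixel's ray), 0 where there is no reading), "fx", "fy", "cx", "cy" (pixels), "R" (3x3) and "t" (3): a world point X has camera coordinates R X + t; the wrist camera has in their place "mount" (4x4, takes a point from camera to tool coordinates, whose origin is the TCP and whose axes are the flange's). Camera axes: x right, y down, z forward; pixel columns grow to the right and rows downward; lengths in mm; the calibration is good to about 2 mm. A picture is of the moment at which its call begins: read the wrist's pose just before it.
- ticket.finish_job(): hands the job in, once; it reports no verdict.
Trained networks look in the newest picture that a camera, given by its name, has taken for a name from the list of things; names that differ only in an ending like _2 or _b are one class to them, and where a whole thing is asked for, a point or a joint stands for the part that bears it (a point fixed in the world has none). Each returns a list of dicts, best first, with "p" (0 to 1); they miss things now and then, are a little off and sometimes report something else, mostly with a low value. They report only what shows in the picture. A call takes as long as a camera call. They do not tell look-alikes from the thing itself.
- look_for(query, camera): "position" ([x, y, z] in mm, in world coordinates, good to about 4 mm: the middle of the surface that is visible of it).
- masks_of(query, camera): "region" (420x560 bool, what is visible of it).
- mark_of(query, camera): "position" ([x, y, z] in mm, in world coordinates, good to about 4 mm: a listed point, or the origin of a listed thing).
The state is a dict: "time": time; "q": joint angles; "dq": joint speeds; "joint_torque": joint torques, N m; "tool_pos": TCP position; "eef_rot": TCP orientation; "wrist_force": force on the tool from outside, world axes, zero at the start; "ft_torque": the same for the moment, N m; "grip_width": opening from 0.0 (shut) to 1.0 (fully open).
Only numpy, scipy, OpenCV 4.12 (cv2) and the standard library are available. Lean on these libraries where they do the work, as an engineer would, in place of code of your own. Each camera call takes 0.05 s, during which the arm holds its last target. There are 200 camera calls.

## Working session

There is one attempt and no reset: what is moved stays moved. The work goes in short steps, Python scripts to look and compute and a tool call to move; the robot and the scene stay as the last step left them, time stands still between calls to the robot, and variables do not carry over. Pictures are saved under pics/ and viewed, about 8 in all and at most 12, crops included, and the job is handed in when it is done.

Besides the shell and the picture viewer there is one more tool, called after "Emit:" as name(argument=value, ...) on one line, values as JSON. carry_out: Moves the arm, as the interface text tells. Its arguments: {"type":"object","properties":{"moves":{"type":"array","items":{"type":"number"}},"claw":{"type":"number"},"newtons":{"type":"number"}},"required":["moves"]}

```bash
mkdir -p pics; ls; cat > h.py <<'E'
import numpy as np, cv2
from station import status, eyes, ticket, look_for, masks_of, mark_of, ctrl
from scipy.spatial.transform import Rotation as Ro
def save(im,name,crop=None,s=1):
    a=im['color']
    if crop: a=a[crop[1]:crop[3],crop[0]:crop[2]]
    a=cv2.resize(a,None,fx=s,fy=s,interpolation=cv2.INTER_CUBIC)
    cv2.imwrite('pics/'+name,a[:,:,::-1])
def cloud(im):
    z=im['range_z'];v,u=np.indices(z.shape)
    P=np.stack([(u-im['cx'])/im['fx']*z,(v-im['cy'])/im['fy']*z,z],-1)
    if 'mount' in im:
        o=im['obs'];M=im['mount'];q=o['eef_rot'];R=Ro.from_quat([q[1],q[2],q[3],q[0]]).as_matrix()
        P=P@M[:3,:3].T+M[:3,3];W=P@R.T+np.array(o['tool_pos'])
    else: W=(P-im['t'])@im['R']
    W[z<=0]=np.nan
    return W
def shot(n):
    o=status.get_obs();im=eyes.camera(n);im['obs']=o;return im
def pix(im,X):
    c=im['R']@np.array(X)+im['t'];return (c[0]/c[2]*im['fx']+im['cx'],c[1]/c[2]*im['fy']+im['cy'])
E
python3 - <<'E'
from h import *
o=status.get_obs();print({k:np.round(v,3) for k,v in o.items()},ctrl.tcp_to_tips)
ims=[]
for c in ['top','side']:
    im=shot(c);ims.append(im['color'])
    save(im,c+'0.png',s=1.4)
    for n in ['tongs_heel','tongs_grips','tongs_jaws','cradle','tong_tray','bread_board','parcel_tray','roll_center','bun','tin','jar','milk_carton']:
        r=mark_of(n,c)
        print(c,n,[(round(d['p'],2),np.round(d['position']).tolist(),np.round(pix(im,d['position'])).tolist()) for d in r[:4]])
E
```

```text
pics
{'time': np.float64(0.0), 'q': array([ 1.037,  0.314,  0.045,  1.304, -0.   ,  1.431]), 'dq': array([-0.001,  0.002,  0.   ,  0.001, -0.001, -0.001]), 'joint_torque': array([ 0.0000e+00, -4.8063e+01,  2.9853e+01,  1.9000e-02,  0.0000e+00,
        0.0000e+00]), 'tool_pos': array([220.357, 530.506, 219.   ]), 'eef_rot': array([-0.   ,  0.196,  0.981, -0.001]), 'wrist_force': array([ 0.571, -0.433,  0.394]), 'ft_torque': array([-0.013,  0.072, -0.004]), 'grip_width': np.float64(1.004)} 14.0
top tongs_heel [(0.93, [480.0, 513.0, 19.0], [162.0, 227.0]), (0.74, [465.0, 385.0, 23.0], [201.0, 232.0])]
top tongs_grips [(0.91, [554.0, 591.0, 18.0], [139.0, 205.0]), (0.8, [548.0, 380.0, 22.0], [203.0, 206.0]), (0.73, [298.0, 232.0, 17.0], [249.0, 284.0]), (0.48, [546.0, 382.0, -1.0], [204.0, 207.0])]
top tongs_jaws [(0.87, [310.0, 329.0, 18.0], [219.0, 280.0]), (0.72, [619.0, 667.0, 19.0], [116.0, 185.0]), (0.69, [622.0, 380.0, 25.0], [203.0, 183.0])]
top cradle [(0.91, [545.0, 385.0, 2.0], [203.0, 208.0]), (0.69, [763.0, -154.0, 3.0], [366.0, 141.0])]
top tong_tray [(0.72, [597.0, 178.0, 
[... 882 characters left out ...]
)]
side tongs_jaws [(0.68, [308.0, 330.0, 19.0], [182.0, 204.0])]
side cradle [(0.57, [546.0, 388.0, -0.0], [244.0, 179.0])]
side tong_tray [(0.94, [599.0, 174.0, 0.0], [281.0, 214.0])]
side bread_board [(0.88, [597.0, -302.0, 2.0], [356.0, 340.0])]
side parcel_tray [(0.98, [555.0, -55.0, -1.0], [299.0, 272.0])]
side roll_center [(0.57, [589.0, -250.0, 38.0], [345.0, 317.0]), (0.22, [599.0, -300.0, 4.0], [357.0, 339.0])]
side bun [(0.92, [641.0, -348.0, 13.0], [382.0, 348.0])]
side tin [(0.82, [612.0, -7.0, -0.0], [309.0, 253.0]), (0.38, [627.0, 376.0, 24.0], [265.0, 170.0])]
side jar [(0.81, [766.0, 78.0, 3.0], [340.0, 219.0])]
side milk_carton [(0.8, [758.0, -151.0, -2.0], [376.0, 274.0])]
```

View pics/top0.png

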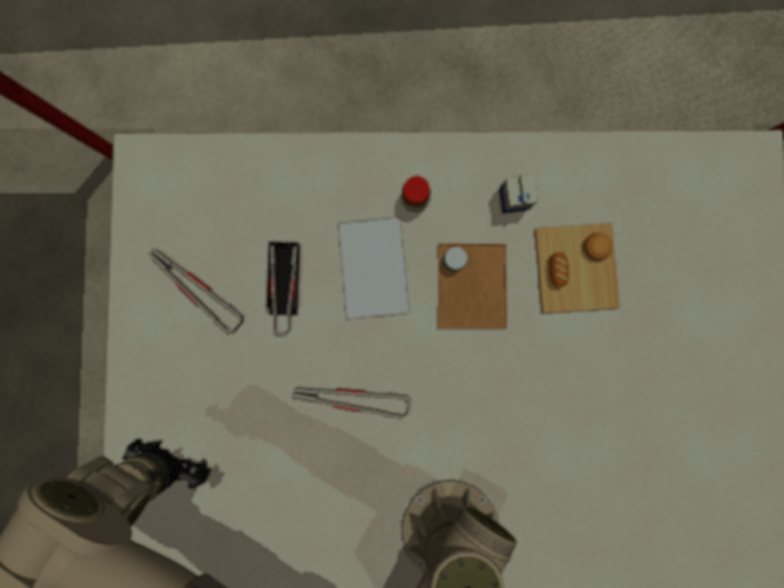

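View pics/side0.png

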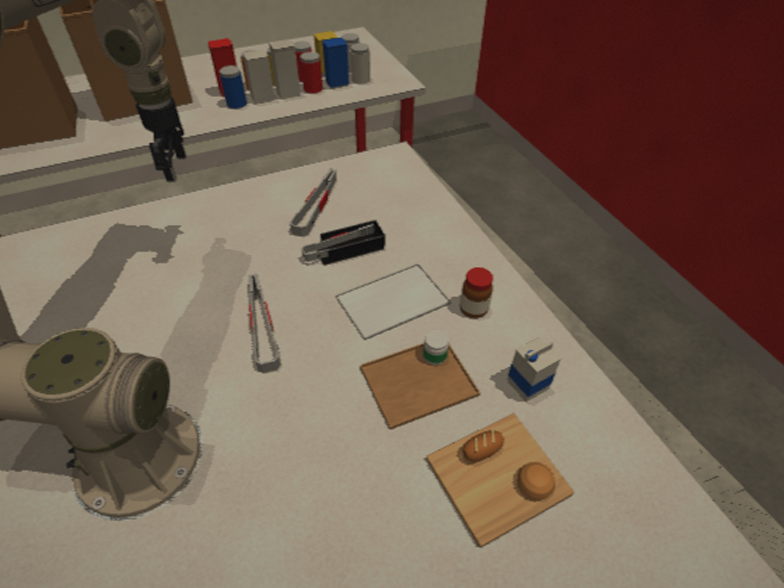

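The side view shows three tongs: a loose pair at (225,145), a loose pair at (187,230), and one in the black cradle with its heel at (222,180). The one in the cradle fits: its heel sticks out and stands about 24 mm up. I'll confirm this with an enlarged crop and measure the orientations.

```bash
cat >> h.py <<'E'
def row(pos,yaw,o=None):
    """tool down, tool y axis = world y turned by yaw; row (cm, rad) from the measured pose"""
    o=o or status.get_obs();q=o['eef_rot'];R=Ro.from_quat([q[1],q[2],q[3],q[0]])
    c,s=np.cos(yaw),np.sin(yaw)
    T=Ro.from_matrix(np.array([[-c,-s,0],[-s,c,0],[0,0,-1.]]).T.T) # columns: x=(-c,-s,0)
    T=Ro.from_matrix(np.array([[-c,-s,0],[-s,c,0],[0,0,-1.]]))
    d=R.inv().apply(np.array(pos)-o['tool_pos'])/10
    return np.round(np.r_[d,(R.inv()*T).as_rotvec()],3).tolist()
def rect(P):
    (c,wh,a)=cv2.minAreaRect(P.astype(np.float32));return np.round(c,1),np.round(wh,1),round(a,1)
E
python3 - <<'E'
from h import *
tp=shot('top');sd=shot('side')
save(sd,'crop1.png',(160,100,300,280),4) if 0 else None
a=np.hstack([cv2.resize(sd['color'][110:270,160:290],(520,640//1),interpolation=2)[:600],cv2.resize(tp['color'][160:310,90:300],(280,200),interpolation=2).repeat(3,0)[:600] if 0 else cv2.copyMakeBorder(cv2.resize(tp['color'][160:310,100:300],(280,210),interpolation=2),0,390,0,0,0)])
cv2.imwrite('pics/crop1.png',a[:,:,::-1])
for c,im in (('top',tp),('side',sd)):
    W=cloud(im)
    for n in ['cradle','tongs_heel','tong_tray','bread_board','parcel_tray','roll_center','bun','tin']:
        for d in masks_of(n,c)[:3]:
            P=W[d['region']];P=P[np.isfinite(P).all(1)]
            if len(P)>5: print(c,n,round(d['p'],2),len(P),rect(P[:,:2]),np.round(np.percentile(P[:,2],[5,50,95])))
print(eyes.camera('wrist')['mount'].round(2))
print(row([400,370,230],-0.02))
E
```

```text
top cradle 0.58 1054 (array([575.1, 388.9]), array([ 82.9, 174.5]), 89.2) [ 8. 15. 50.]
top tongs_heel 0.88 577 (array([291.9, 226.4]), array([275.4,  51.6]), 84.2) [ 2. 31. 39.]
top tongs_heel 0.82 553 (array([551.3, 585.3]), array([268.8,  50.5]), 47.5) [ 8. 31. 40.]
top tongs_heel 0.7 276 (array([545.3, 383.4]), array([ 62.5, 184.1]), 85.5) [15. 34. 42.]
top bread_board 0.68 2843 (array([ 598. , -302.4]), array([203.1, 188.1]), 3.7) [10. 16. 21.]
top parcel_tray 0.96 2711 (array([557.9, -56.2]), array([160.7, 201.3]), 89.5) [-1.  4. 10.]
top roll_center 0.71 310 (array([ 591.8, -249.1]), array([80.5, 40.4]), 0.5) [37. 53. 61.]
top bun 0.86 334 (array([ 641. , -341.2]), array([65.6, 62.1]), 28.4) [31. 49. 56.]
top tin 0.72 230 (array([613.3, -12. ]), array([50.3, 49.8]), 45.9) [33. 63. 68.]
top tin 0.24 337 (array([ 643.7, -338.9]), array([67.2, 62.1]), 8.4) [30. 49. 56.]
side cradle 0.8 717 (array([571.7, 380.1]), array([ 76.2, 167. ]), 87.0) [ 4. 27. 47.]
side tongs_heel 0.9 375 (array([541.6, 389.7]), array([194.7,  51.3]), 1.4) [12. 26. 37.]
side tongs_heel 0.69 310 (array([287
[... 511 characters left out ...]
7.]
side parcel_tray 0.74 3093 (array([557.2, -51.4]), array([208.7, 174.4]), 0.1) [-1.  3.  9.]
side roll_center 0.82 467 (array([ 593.2, -243.8]), array([90.3, 54.8]), 4.1) [29. 51. 58.]
side roll_center 0.34 665 (array([804.4, 105.9]), array([178.5,  65.4]), 37.3) [ 13.  77. 106.]
side bun 0.68 544 (array([ 638.4, -345.4]), array([58.3, 58.4]), 88.6) [31. 47. 54.]
side tin 0.64 337 (array([612.2, -16.9]), array([51.6, 47.8]), 35.5) [18. 58. 65.]
[[ 0.0000e+00 -9.5000e-01 -3.1000e-01  7.7530e+01]
 [ 1.0000e+00  0.0000e+00 -0.0000e+00  9.0000e-02]
 [ 0.0000e+00 -3.1000e-01  9.5000e-01 -1.5354e+02]
 [ 0.0000e+00  0.0000e+00  0.0000e+00  1.0000e+00]]
[-22.74, -7.987, -1.01, 0.0, -0.0, -0.374]
```

View pics/crop1.png

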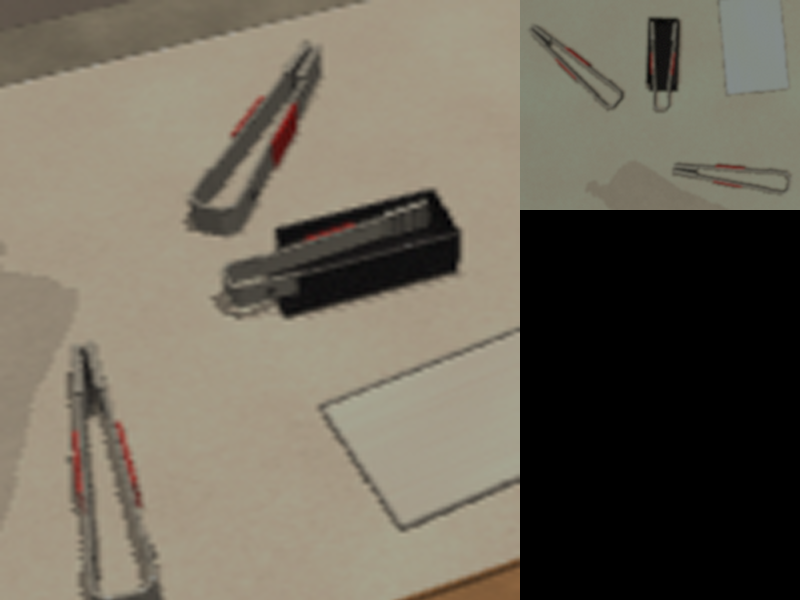

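The crop confirms it. The pair in the cradle (heel at about (245,285) in the crop) is about 190 mm long, against about 270 mm for the two loose pairs, so its heel is the smallest. I'll move above it.

Emit:
carry_out(moves=[-8,-1.6,0.6,0,0,-0.12,-13,-2.6,1,0,0,-0.25,-18,-3.5,1.5,0,0,-0.374,-22,-4.5,1.9,0,0,-0.374,-25.9,-5.1,1.9,0,0,-0.374], claw=0.4)

```text
time: 2.75
tool_pos: [429.0, 391.1, 201.2]
eef_rot: [-0.0, 0.01, 1.0, -0.0]
wrist_force: [-0.5, 1.5, -0.5]
grip_width: 0.701
```

```bash
cat > m.py <<'E'
from h import *
import sys
im=shot('wrist');W=cloud(im);print(im['obs']['time'],np.round(im['obs']['tool_pos'],1),np.round(im['obs']['eef_rot'],3))
save(im,sys.argv[1]+'.png',s=1.0)
for n in ['tongs_heel','tongs_grips','tongs_jaws','cradle']:
    print(n,[(round(d['p'],2),np.round(d['position'],1).tolist()) for d in mark_of(n,'wrist')[:3]])
for d in masks_of('tongs_heel','wrist')[:2]:
    P=W[d['region']];P=P[np.isfinite(P).all(1)];t=P[P[:,2]>24];print(round(d['p'],2),rect(P[:,:2]),rect(t[:,:2]),np.percentile(P[:,2],[5,50,95]).round())
np.save('w.npy',W)
E
python3 m.py w1
```

```text
2.75 [429.  391.1 201.2] [-0.    0.01  1.   -0.  ]
tongs_heel [(0.78, [481.6, 511.3, 15.4]), (0.75, [469.9, 386.7, 21.3])]
tongs_grips [(0.76, [294.8, 230.8, 14.9]), (0.65, [550.5, 597.7, 18.0])]
tongs_jaws [(0.98, [305.7, 328.4, 20.5]), (0.87, [613.8, 667.1, 21.0])]
cradle [(0.66, [547.0, 380.2, 1.5])]
0.96 (array([293.4, 238.5]), array([237.1,  51.8]), 85.6) (array([298.7, 248.2]), array([216.8,  45.3]), 83.8) [ 7. 31. 37.]
0.9 (array([550.8, 381.3]), array([ 60.2, 208.2]), 89.3) (array([550.5, 383.2]), array([ 60.1, 207.9]), 88.0) [12. 35. 39.]
```

View pics/w1.png

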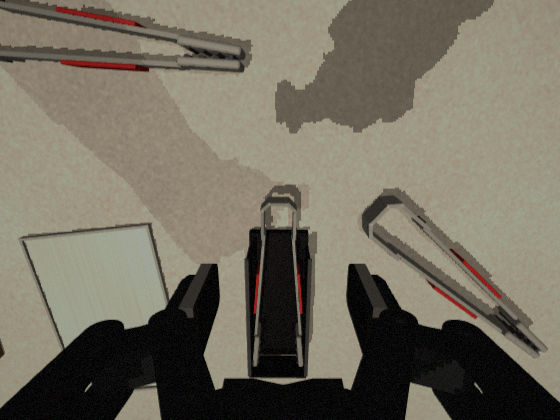

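The wrist view is upside down (the robot is at the top). It shows the cradle tongs with the heel at about (281,195), open between the fingers. Next I measure the heel edges from depth.

```bash
python3 - <<'E'
from h import *
W=np.load('w.npy')
P=W[np.isfinite(W).all(2)]
b=P[(P[:,0]>430)&(P[:,0]<660)&(P[:,1]>340)&(P[:,1]<425)&(P[:,2]>27)&(P[:,2]<60)]
for x in range(440,660,10):
    s=b[(b[:,0]>=x)&(b[:,0]<x+10)]
    if len(s): print(x,len(s),s[:,1].min().round(1),s[:,1].max().round(1),np.median(s[:,2]).round(1))
h=b[b[:,0]<495];print(h[:,0].min())
print(row([466,384,22],-0.02))
E
```

```text
440 122 372.1 397.5 34.5
450 108 366.7 403.5 35.3
460 55 367.5 402.3 35.6
470 54 367.1 402.2 35.8
480 82 365.4 403.4 35.0
490 49 366.3 401.0 34.5
500 168 349.3 418.0 37.2
510 155 349.7 418.1 42.8
520 178 349.1 417.1 36.6
530 191 348.7 417.2 36.0
540 196 348.0 417.2 36.0
550 169 348.6 416.2 35.9
560 179 348.2 416.3 36.6
570 162 347.7 416.4 36.8
580 132 347.0 416.2 44.6
590 120 347.7 415.4 42.5
600 187 347.1 415.4 38.9
610 183 346.5 415.4 39.5
620 186 346.2 414.4 39.5
630 174 345.7 414.4 39.3
640 122 346.2 414.5 42.2
650 718 346.0 414.4 39.0
446.89708166445007
[-3.903, -0.81, 17.946, 0.0, -0.0, 0.001]
```

Emit:
carry_out(moves=[-3.7,-0.76,5,0,0,0,-3.7,-0.76,10,0,0,0,-3.7,-0.76,13,0,0,0,-3.7,-0.76,15,0,0,0,-3.7,-0.76,15,0,0,0], claw=0.6)

```text
time: 3.55
tool_pos: [460.7, 383.8, 47.9]
eef_rot: [-0.003, 0.009, 1.0, -0.002]
wrist_force: [-0.1, -0.2, 0.4]
grip_width: 0.799
```

```bash
python3 - <<'E'
from h import *
o=status.get_obs();print(o['tool_pos'],row([464,384.5,22],-0.0235))
E
```

```text
[460.70068172 383.80498753  47.92325594] [-0.345, 0.085, 2.59, -0.004, -0.006, 0.006]
```

Emit:
carry_out(moves=[-0.2,0.04,1.3,0,0,0.006,-0.2,0.04,2.5,0,0,0.006,-0.2,0.04,2.7,0,0,0.006,-0.2,0.04,2.7,0,0,0.006,-0.2,0.04,2.7,0,0,0.006])

```text
time: 4.05
tool_pos: [467.2, 384.9, 25.2]
eef_rot: [0.001, 0.013, 1.0, 0.0]
wrist_force: [-0.3, 0.6, -0.3]
grip_width: 0.799
```

Emit:
carry_out(moves=[0,0,0,0,0,0,0,0,0,0,0,0,0,0,0,0,0,0,0,0,0,0,0,0,0,0,0,0,0,0], claw=-0.5, newtons=70)

```text
time: 4.55
tool_pos: [466.9, 384.5, 24.7]
eef_rot: [0.0, 0.013, 1.0, 0.0]
wrist_force: [-0.2, 0.6, 2.1]
grip_width: 0.248
```

Emit:
carry_out(moves=[0,0,0,0,0,0,0,0,0,0,0,0,0,0,0,0,0,0])

```text
time: 4.85
tool_pos: [466.9, 384.5, 24.7]
eef_rot: [0.0, 0.013, 1.0, 0.0]
wrist_force: [0.2, -1.8, 3.6]
grip_width: 0.247
```

Opening 0.247 is about 21 mm, too narrow for the 36 mm heel. I'll take a look.

```bash
python3 - <<'E'
from h import *
w=shot('wrist');s=shot('side')
a=np.hstack([cv2.resize(w['color'],(400,300)),cv2.resize(s['color'][110:230,160:320],(400,300),interpolation=2)])
cv2.imwrite('pics/g1.png',a[:,:,::-1]);print(status.get_obs()['wrist_force'],status.get_obs()['tool_pos'])
E
```

```text
[-0.35358255 -1.05436932  3.37442526] [466.88025365 384.54564814  24.66249981]
```

View pics/g1.png

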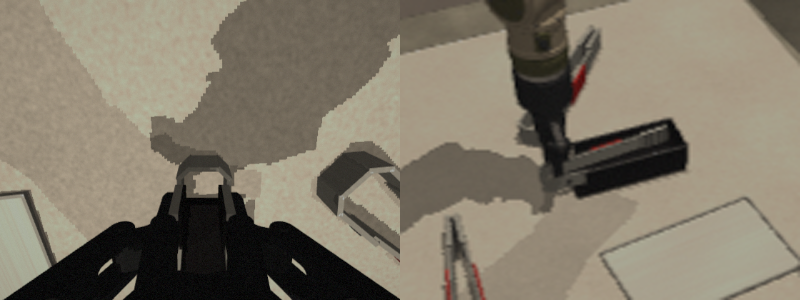

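Emit:
carry_out(moves=[0,0,0,0,0,0,0,0,0,0,0,0,0,0,0,0,0,0], claw=-1)

```text
time: 5.25
tool_pos: [466.4, 384.6, 24.1]
eef_rot: [-0.0, 0.013, 1.0, 0.0]
wrist_force: [0.1, 0.8, -0.4]
grip_width: 0.001
```

```bash
python3 - <<'E'
from h import *
w=shot('wrist');s=shot('side')
a=np.hstack([cv2.resize(w['color'][150:,100:480],(420,300)),cv2.resize(s['color'][130:220,180:290],(380,300),interpolation=2)])
cv2.imwrite('pics/g2.png',a[:,:,::-1])
W=cloud(w)
for (u,v) in [(280,240),(280,260),(280,290),(250,270),(310,270),(280,330),(280,225)]: print(u,v,W[v,u].round(1))
W=cloud(s)
P=W[np.isfinite(W).all(2)]
b=P[(P[:,0]>430)&(P[:,0]<660)&(P[:,1]>340)&(P[:,1]<425)&(P[:,2]>16)&(P[:,2]<100)]
for x in range(440,500,10):
    t=b[(b[:,0]>=x)&(b[:,0]<x+10)]
    if len(t): print(x,len(t),t[:,1].min().round(1),t[:,1].max().round(1),t[:,2].min().round(1),t[:,2].max().round(1))
E
```

```text
280 240 [449.4 383.3  35.5]
280 260 [457.1 383.1  40.6]
280 290 [457.1 383.3  66. ]
250 270 [464.5 368.6  35.5]
310 270 [484.9 399.9  -1.1]
280 330 [470.1 383.   72.7]
280 225 [447.4 383.2  21.2]
440 15 368.4 395.5 16.5 38.0
450 58 344.5 406.1 16.4 99.8
460 37 342.5 376.9 16.2 96.5
470 26 350.9 379.4 16.8 99.1
480 21 365.3 402.6 17.2 37.0
490 26 362.5 402.9 16.4 34.7
```

View pics/g2.png

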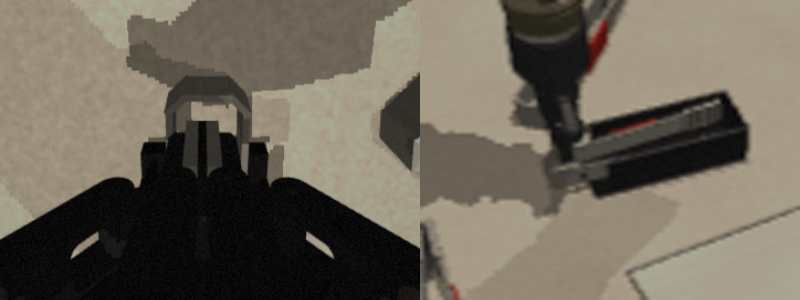

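```bash
python3 - <<'E'
from h import *
w=shot('wrist');W=cloud(w);M=w['mount'];Wt=w['obs']
for v in range(232,300,4): print(v,W[v,274].round(0),W[v,280].round(0),W[v,262].round(0))
# where TCP, tip project
Mi=np.linalg.inv(M)
for z in (0,14,-5):
  c=Mi@np.array([0,0,z,1.]);print(z,c[0]/c[2]*w['fx']+w['cx'],c[1]/c[2]*w['fy']+w['cy'])
print(ctrl.tcp_to_tips,[a for a in dir(ctrl) if a[0]!='_'])
E
```

```text
232 [447. 380.  32.] [447. 383.  31.] [449. 374.  27.]
236 [448. 381.  35.] [447. 383.  36.] [448. 375.  33.]
240 [449. 380.  36.] [450. 383.  35.] [449. 375.  35.]
244 [467. 379.   1.] [467. 382.  -0.] [452. 375.  35.]
248 [470. 379.   0.] [470. 382.  -0.] [470. 372.  -1.]
252 [472. 379.   1.] [473. 382.  -2.] [472. 372.   1.]
256 [475. 379.  -1.] [475. 382.  -1.] [475. 372.   0.]
260 [458. 380.  40.] [458. 383.  40.] [477. 372.   0.]
264 [458. 380.  44.] [457. 383.  44.] [480. 371.  -0.]
268 [457. 381.  49.] [458. 383.  47.] [483. 371.  -0.]
272 [457. 381.  51.] [458. 383.  51.] [461. 375.  45.]
276 [457. 381.  56.] [457. 383.  55.] [461. 375.  47.]
280 [457. 381.  58.] [457. 383.  59.] [461. 375.  51.]
284 [457. 381.  62.] [457. 383.  62.] [461. 376.  54.]
288 [457. 381.  65.] [457. 383.  65.] [461. 376.  59.]
292 [457. 381.  67.] [458. 383.  67.] [461. 376.  62.]
296 [457. 381.  70.] [458. 383.  69.] [461. 376.  64.]
0 283.8069895371096 261.9602121452871
14 283.7452728414169 250.33046166519466
-5 283.83144201241674 266.56797967482413
14.0 ['Unreachable', 'tcp_to_tips']
```

The shut fingers closed above the heel: the depth puts the tips at z≈38, so they are about 14 mm behind the TCP, not ahead of it. I'll check this against the first wrist picture, taken at opening 0.70.

```bash
python3 - <<'E'
from h import *
W=np.load('w.npy');P=W[np.isfinite(W).all(2)]
f=P[(P[:,2]>100)];f=f-[429,391.1,201.2]
for s in (1,-1):
    g=f[(s*f[:,1]>20)&(s*f[:,1]<70)]
    k=np.argsort(g[:,2])[:12];print(np.round(g[k],0).tolist(), 'inner',np.percentile(s*g[g[:,2]<0][:,1],[0,2,50]))
o=status.get_obs();print(o['tool_pos'],o['q'])
E
```

```text
Traceback (most recent call last):
IndexError: index -1 is out of bounds for axis 0 with size 0
```

Emit:
carry_out(moves=[0.25,0,-2,0,0,0,0.25,0,-3,0,0,0,0.25,0,-3,0,0,0,0.25,0,-3,0,0,0,0.25,0,-3,0,0,0], claw=0.3)

```text
time: 5.9
tool_pos: [463.9, 384.4, 53.8]
eef_rot: [-0.0, 0.013, 1.0, -0.0]
wrist_force: [-0.4, -0.1, -0.6]
grip_width: 0.656
```

```bash
python3 - <<'E'
from h import *
def tips(W,t):
    P=W[np.isfinite(W).all(2)];f=P-t
    for s in (1,-1):
        g=f[(f[:,2]>-5+max(0,45-t[2]))&(s*f[:,1]>3)&(s*f[:,1]<70)&(abs(f[:,0])<25)]
        k=np.argsort(g[:,2])[:200:30];print(s,np.round(g[k],0).tolist(),'inner',np.percentile(s*g[:,1],[0,1,5]).round(1))
tips(np.load('w.npy'),np.array([429,391.1,201.2]))
w=shot('wrist');o=w['obs'];print(o['tool_pos'],o['grip_width'],o['wrist_force']);tips(cloud(w),np.array(o['tool_pos']))
print(row([464,384.5,0],-0.0235))
print([(d['p'],d['position']) for d in mark_of('tongs_heel','wrist')])
E
```

```text
1 [[9.0, 29.0, 15.0], [5.0, 29.0, 18.0], [-8.0, 35.0, 19.0], [-1.0, 29.0, 20.0], [-9.0, 31.0, 21.0], [-3.0, 29.0, 22.0], [-9.0, 33.0, 23.0]] inner [3.  4.3 9. ]
-1 [[8.0, -31.0, 16.0], [-1.0, -31.0, 18.0], [-4.0, -31.0, 19.0], [-10.0, -31.0, 20.0], [-10.0, -32.0, 21.0], [-6.0, -30.0, 22.0], [-10.0, -30.0, 23.0]] inner [3.  4.3 9.2]
[463.93141153 384.39850377  53.80995258] 0.6560986345951321 [-0.42175372 -0.14121058 -0.63002308]
1 [[-5.0, 27.0, 15.0], [2.0, 27.0, 17.0], [12.0, 27.0, 19.0], [3.0, 27.0, 20.0], [-3.0, 27.0, 21.0], [-4.0, 36.0, 21.0], [-9.0, 28.0, 22.0]] inner [3.  4.2 9. ]
-1 [[8.0, -29.0, 14.0], [-5.0, -28.0, 17.0], [-10.0, -30.0, 19.0], [-4.0, -28.0, 20.0], [11.0, -29.0, 21.0], [-10.0, -28.0, 22.0], [-10.0, -30.0, 22.0]] inner [3.  4.3 9.1]
[-0.023, 0.02, 5.368, -0.001, -0.001, -0.002]
[(0.64, [479.0, 509.3, 14.5])]
```

The tips are consistently about 15 mm behind the reported TCP, so tip z ≈ TCP z + 15. I'll go down gently for tips at about z=11.

Emit:
carry_out(moves=[0,0,3,0,0,0,0,0,4.2,0,0,0,0,0,5,0,0,0,0,0,5.4,0,0,0,0,0,5.4,0,0,0])

```text
time: 6.5
tool_pos: [464.0, 384.5, 0.1]
eef_rot: [-0.0, 0.013, 1.0, -0.0]
wrist_force: [-0.5, -0.1, 0.4]
grip_width: 0.649
```

Emit:
carry_out(moves=[0,0,0.3,0,0,0,0,0,0.3,0,0,0,0,0,0.3,0,0,0])

```text
time: 6.8
tool_pos: [464.6, 384.9, -2.0]
eef_rot: [0.0, 0.013, 1.0, 0.0]
wrist_force: [-0.8, -0.3, 0.2]
grip_width: 0.652
```

Emit:
carry_out(moves=[0,0,0,0,0,0,0,0,0,0,0,0,0,0,0,0,0,0,0,0,0,0,0,0,0,0,0,0,0,0], claw=-0.6, newtons=70)

```text
time: 7.3
tool_pos: [464.5, 384.9, -2.1]
eef_rot: [0.0, 0.013, 1.0, 0.0]
wrist_force: [0.4, 0.3, 4.1]
grip_width: 0.412
```

It's holding at 0.41 (35 mm), which fits the heel width. Lifting straight up.

Emit:
carry_out(moves=[0,0,-1,0,0,0,0,0,-3,0,0,0,0,0,-5,0,0,0,0,0,-8,0,0,0,0,0,-10,0,0,0])

```text
time: 7.8
tool_pos: [464.2, 384.5, 99.2]
eef_rot: [0.0, 0.013, 1.0, -0.0]
wrist_force: [0.8, 1.0, -1.1]
grip_width: 0.41
```

```bash
python3 - <<'E'
from h import *
w=shot('wrist');o=w['obs'];print(o['tool_pos'],o['grip_width'],o['wrist_force'],o['ft_torque'])
s=shot('side');a=np.hstack([cv2.resize(w['color'],(400,300)),cv2.resize(s['color'][100:220,160:320],(400,300),interpolation=2)])
cv2.imwrite('pics/g3.png',a[:,:,::-1])
W=cloud(s);P=W[np.isfinite(W).all(2)]
b=P[(P[:,0]>440)&(P[:,0]<680)&(P[:,1]>330)&(P[:,1]<440)&(P[:,2]>65)&(P[:,2]<200)]
for x in range(440,680,20):
    t=b[(b[:,0]>=x)&(b[:,0]<x+20)]
    if len(t): print(x,len(t),t[:,1].min().round(1),t[:,1].max().round(1),t[:,2].min().round(1),np.percentile(t[:,2],[50,90,100]).round(1))
for c in ('side','top'):
    shot(c)
    for n in ('tong_tray',): print(c,[(round(d['p'],2),np.round(d['position'],1)) for d in mark_of(n,c)])
E
```

```text
[464.18980585 384.47310452  99.18813282] 0.40959929537023015 [ 0.75359968  0.98500954 -1.11604563] [ 0.02556917  0.04574064 -0.0023601 ]
440 124 330.2 411.3 116.1 [145.2 188.9 198.8]
460 55 330.1 406.2 115.3 [144.5 183.4 198.5]
480 44 360.8 402.8 114.2 [127.7 137.6 140.5]
500 69 355.7 408.0 115.1 [129.4 137.6 140.4]
520 74 348.1 412.5 115.4 [129.7 139.4 143.9]
540 73 344.2 416.1 113.9 [129.5 138.7 141.7]
560 70 340.1 417.6 114.1 [129.  138.9 141.4]
580 64 338.6 422.2 113.7 [128.9 137.5 141.9]
600 81 332.8 423.8 113.7 [132.2 143.  146.7]
620 80 330.2 427.8 115.5 [132.9 141.9 145.9]
640 7 336.7 426.5 116.5 [131.9 142.1 143.8]
side [(0.73, array([598.2, 176.9,  -1.1]))]
top [(0.8, array([6.008e+02, 1.763e+02, 5.000e-01])), (0.24, array([ 761.3, -155.5,    4.4]))]
```

View pics/g3.png

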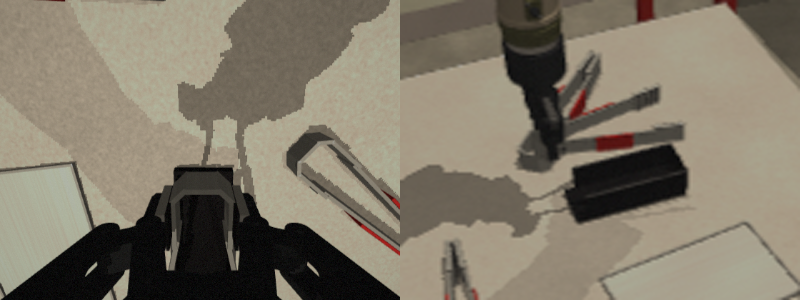

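The tongs are held level with the underside at about z=114, and the cradle is empty. Next I lay them on the tong tray.

```bash
python3 - <<'E'
from h import *
print(row([517.5,170.7,70],0.066))
E
```

```text
[-5.987, -21.169, 2.612, -0.001, -0.002, -0.092]
```

Emit:
carry_out(moves=[-1.2,-4,0,0,0,-0.03,-2.4,-8.5,0,0,0,-0.06,-3.8,-13,0,0,0,-0.092,-4.9,-17.5,0,0,0,-0.092,-6,-21.2,0,0,0,-0.092])

```text
time: 8.6
tool_pos: [517.6, 168.7, 95.8]
eef_rot: [-0.002, -0.033, 0.999, -0.0]
wrist_force: [-0.3, 0.6, -2.0]
grip_width: 0.407
```

Emit:
carry_out(moves=[0,0,2.5,0,0,0,0,0,5,0,0,0,0,0,7,0,0,0,0,0,8,0,0,0,0,0,8,0,0,0])

```text
time: 9.1
tool_pos: [516.5, 170.7, 15.1]
eef_rot: [-0.003, -0.033, 0.999, -0.0]
wrist_force: [0.4, -0.6, -1.0]
grip_width: 0.411
```

```bash
python3 - <<'E'
from h import *
o=status.get_obs();print(o['tool_pos'],o['wrist_force'],row([517.5,170.7,-10],0.066))
E
```

```text
[516.4832615  170.70545284  15.05966064] [ 0.38787111 -0.61263716 -1.01816669] [-0.114, -0.006, 2.505, -0.001, -0.005, 0.0]
```

Emit:
carry_out(moves=[-0.1,0,1,0,0,0,-0.1,0,1.8,0,0,0,-0.1,0,2.2,0,0,0,-0.1,0,2.3,0,0,0,-0.1,0,2.3,0,0,0])

```text
time: 9.6
tool_pos: [519.8, 171.3, -5.5]
eef_rot: [0.0, -0.033, 0.999, 0.0]
wrist_force: [0.4, -0.2, -1.6]
grip_width: 0.407
```

Emit:
carry_out(moves=[0,0,0.1,0,0,0,0,0,0.1,0,0,0])

```text
time: 9.8
tool_pos: [520.0, 171.3, -6.3]
eef_rot: [0.0, -0.033, 0.999, 0.0]
wrist_force: [-0.1, 0.3, -1.5]
grip_width: 0.41
```

Emit:
carry_out(moves=[0,0,0.3,0,0,0,0,0,0.4,0,0,0,0,0,0.4,0,0,0])

```text
time: 10.1
tool_pos: [520.4, 171.3, -9.2]
eef_rot: [0.001, -0.033, 0.999, 0.0]
wrist_force: [-2.5, 0.2, 9.3]
grip_width: 0.412
```

In contact. I release, then rise and shift toward the grips.

Emit:
carry_out(moves=[0,0,-0.1,0,0,0,0,0,-0.1,0,0,0,0,0,-0.1,0,0,0], claw=0.4)

```text
time: 10.4
tool_pos: [519.9, 171.2, -9.6]
eef_rot: [0.0, -0.033, 0.999, 0.0]
wrist_force: [0.7, -0.4, -0.3]
grip_width: 0.701
```

Emit:
carry_out(moves=[0,0,-3,0,0,0,0,0,-7,0,0,0,0,0,-11,0,0,0,0,0,-15,0,0,0,0,0,-15,0,0,0], claw=1)

```text
time: 10.9
tool_pos: [523.6, 171.9, 146.3]
eef_rot: [0.005, -0.033, 0.999, 0.001]
wrist_force: [0.9, 0.3, 0.2]
grip_width: 1.001
```

```bash
cat > g.py <<'E'
from h import *
w=shot('wrist');o=w['obs'];W=cloud(w);print(o['time'],o['tool_pos'],o['grip_width'])
for n in ('tongs_heel','tongs_grips','tongs_jaws'): print(n,[(round(d['p'],2),np.round(d['position'],1)) for d in mark_of(n,'wrist')])
P=W[np.isfinite(W).all(2)];b=P[(P[:,0]>480)&(P[:,0]<730)&(P[:,1]>100)&(P[:,1]<260)&(P[:,2]>18)&(P[:,2]<45)]
for x in range(480,730,15):
    t=b[(b[:,0]>=x)&(b[:,0]<x+15)]
    if len(t): print(x,len(t),t[:,1].min().round(1),t[:,1].max().round(1),((t[:,1].min()+t[:,1].max())/2).round(1),t[:,2].max().round(0))
hsv=cv2.cvtColor(w['color'],cv2.COLOR_RGB2HSV);m=((hsv[...,0]<8)|(hsv[...,0]>172))&(hsv[...,1]>140)
R=W[m];R=R[np.isfinite(R).all(1)];R=R[(R[:,0]>480)&(R[:,0]<730)&(R[:,1]>100)&(R[:,1]<260)&(R[:,2]>10)]
if len(R): print('red',rect(R[:,:2]),R.min(0).round(1),R.max(0).round(1))
print('heel xmin',b[:,0].min())
E
python3 g.py
```

```text
10.9 [523.58359122 171.91337509 146.31123959] 1.0006503339724642
tongs_heel []
tongs_grips [(0.43, array([ 5.452e+02,  3.804e+02, -1.000e-01]))]
tongs_jaws []
495 221 153.6 188.2 170.9 29.0
510 142 151.5 188.6 170.1 28.0
525 154 153.0 191.1 172.0 28.0
540 119 153.9 193.1 173.5 28.0
555 106 152.0 197.1 174.5 27.0
570 161 147.0 205.0 176.0 28.0
585 188 145.2 209.1 177.2 28.0
600 184 142.9 213.4 178.2 28.0
615 170 141.4 216.5 179.0 27.0
630 93 140.6 218.7 179.6 27.0
645 129 140.4 221.9 181.1 32.0
660 239 138.8 226.2 182.5 32.0
675 195 137.3 231.0 184.1 32.0
690 99 135.8 231.5 183.7 31.0
red (array([566.5, 176.1]), array([125.5, 145. ]), 4.0) [503.1 100.   10.7] [631.7 244.7 249.7]
heel xmin 501.7393287503982
```

The tongs lie on the tray with the heel starting at x≈502, so the grips point is about (606,178) at yaw 0.07. I'll straddle the red pads.

```bash
python3 - <<'E'
from h import *
o=status.get_obs();print(o['tool_pos'],row([606,177.7,60],0.069),row([606,177.7,-7],0.069))
E
```

```text
[518.87624195 171.04584631 139.17250873] [-8.753, 0.089, 7.9, -0.0, -0.002, -0.003] [-8.767, 0.09, 14.6, -0.0, -0.002, -0.003]
```

Emit:
carry_out(moves=[-4,0.04,0,0,0,0,-8,0.08,2,0,0,0,-8.75,0.09,5,0,0,0,-8.75,0.09,7,0,0,0,-8.75,0.09,7.5,0,0,0])

```text
time: 11.6
tool_pos: [603.7, 177.2, 60.1]
eef_rot: [-0.004, -0.033, 0.999, -0.001]
wrist_force: [-0.4, 0.0, 0.7]
grip_width: 1.0
```

```bash
python3 - <<'E'
from h import *
w=shot('wrist');o=status.get_obs();print(o['tool_pos'],row([606,177.7,-7],0.069))
save(w,'g4.png',s=0.9)
E
```

```text
[604.01690211 177.37848525  61.07348795] [-0.252, 0.023, 6.806, -0.001, -0.008, -0.003]
```

View pics/g4.png

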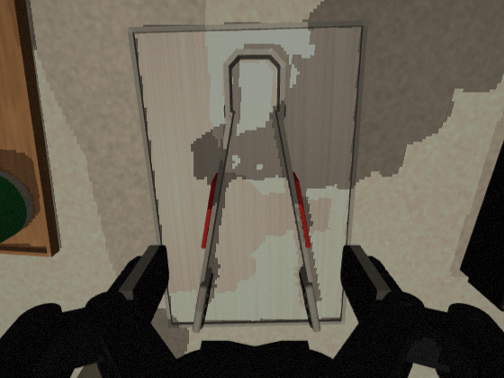

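The tongs lie on the tray with the red pads at (210,210) and (302,210), and the fingers are clear on both sides. Descending.

Emit:
carry_out(moves=[-0.1,0.02,2.5,0,0,0,-0.1,0.02,4.5,0,0,0,-0.1,0.02,6,0,0,0,-0.1,0.02,6.6,0,0,0,-0.1,0.02,6.6,0,0,0])

```text
time: 12.15
tool_pos: [607.3, 178.1, -0.8]
eef_rot: [-0.001, -0.033, 0.999, -0.0]
wrist_force: [0.0, -0.1, 0.6]
grip_width: 1.005
```

Emit:
carry_out(moves=[0,0,0.1,0,0,0,0,0,0.1,0,0,0,0,0,0.1,0,0,0])

```text
time: 12.45
tool_pos: [608.7, 178.3, -0.5]
eef_rot: [0.001, -0.033, 0.999, 0.0]
wrist_force: [0.5, 0.0, -0.1]
grip_width: 0.998
```

Emit:
carry_out(moves=[0.2,-0.04,0.5,0,0,0,0.2,-0.04,0.7,0,0,0,0.2,-0.04,0.7,0,0,0])

```text
time: 12.75
tool_pos: [605.4, 177.5, -9.1]
eef_rot: [-0.001, -0.033, 0.999, -0.0]
wrist_force: [0.8, -0.0, 0.4]
grip_width: 1.001
```

Emit:
carry_out(moves=[0,0,0,0,0,0,0,0,0,0,0,0,0,0,0,0,0,0,0,0,0,0,0,0], claw=0.4, newtons=40)

```text
time: 13.15
tool_pos: [607.0, 177.9, -6.9]
eef_rot: [0.001, -0.033, 0.999, 0.0]
wrist_force: [-1.1, -0.3, 6.8]
grip_width: 0.702
```

Emit:
carry_out(moves=[0,0,-0.5,0,0,0,0,0,-2,0,0,0,0,0,-5,0,0,0,0,0,-9,0,0,0,0,0,-12,0,0,0], claw=0.37)

```text
time: 13.65
tool_pos: [606.2, 177.7, 113.4]
eef_rot: [0.0, -0.033, 0.999, 0.0]
wrist_force: [1.6, -0.2, -1.2]
grip_width: 0.688
```

```bash
cat > s.py <<'E'
from h import *
def sect(c,x0,x1,y0,y1,z0,z1,st=20):
    s=shot(c);W=cloud(s);P=W[np.isfinite(W).all(2)]
    b=P[(P[:,0]>x0)&(P[:,0]<x1)&(P[:,1]>y0)&(P[:,1]<y1)&(P[:,2]>z0)&(P[:,2]<z1)]
    for x in range(x0,x1,st):
        t=b[(b[:,0]>=x)&(b[:,0]<x+st)]
        if len(t): print(c,x,len(t),'y',t[:,1].min().round(1),t[:,1].max().round(1),'z',np.percentile(t[:,2],[0,10,50,90]).round(1))
E
python3 - <<'E'
from s import *
o=status.get_obs();print(o['tool_pos'],o['grip_width'])
sect('side',500,720,100,260,70,150)
sect('top',500,720,100,260,70,150)
o=status.get_obs();print(o['tool_pos'],o['grip_width'])
w=shot('wrist');W=cloud(w);t=np.array(w['obs']['tool_pos']);P=W[np.isfinite(W).all(2)]-t
h=P[(P[:,0]<-60)&(P[:,0]>-130)&(abs(P[:,1])<50)&(P[:,2]>0)&(P[:,2]<60)]
print('heel rel',h[:,0].min(),np.percentile(h[:,1],[1,99]),np.percentile(h[:,2],[5,50,95]),len(h))
E
```

```text
[606.16943266 177.6607889  113.37078059] 0.6882615049299458
side 500 91 y 147.0 190.7 z [116.5 122.  134.  143.8]
side 520 77 y 151.4 189.2 z [119.  123.3 133.8 143.2]
side 540 68 y 151.8 192.1 z [120.7 125.4 134.3 143.2]
side 560 74 y 149.8 198.6 z [121.3 125.  135.8 144.1]
side 580 89 y 139.5 214.9 z [120.7 125.8 138.6 146.6]
side 600 55 y 131.4 208.4 z [123.  127.3 142.2 148. ]
side 620 27 y 145.3 210.3 z [123.1 126.2 133.6 143.8]
side 640 36 y 147.2 208.9 z [123.  127.3 136.9 146. ]
side 660 49 y 146.1 212.1 z [126.1 130.2 139.1 147.4]
side 680 55 y 145.2 217.4 z [126.2 127.9 139.2 148. ]
side 700 1 y 148.6 148.6 z [145.8 145.8 145.8 145.8]
[609.19446813 178.18274503 116.80894879] 0.6846079149226335
heel rel -105.7639522966046 [-25.12585528  11.62491289] [ 7.932292   27.45952484 29.66549   ] 5820
```

The tongs are held at 58 mm with the underside about 10 mm above the TCP, almost level. Moving toward the roll.

```bash
python3 - <<'E'
from h import *
o=status.get_obs();print(o['tool_pos'],row([490,-250,120],0.03))
E
```

```text
[607.85658758 177.95119249 114.17458566] [14.589, -41.921, -0.681, 0.001, 0.005, 0.036]
```

Emit:
carry_out(moves=[1,-2.5,0,0,0,0,2.6,-7,0,0,0,0.01,4.2,-11.5,0,0,0,0.02,5.8,-16,0,0,0,0.036,7.4,-20.5,0,0,0,0.036])

```text
time: 14.3
tool_pos: [543.7, -33.0, 109.7]
eef_rot: [-0.001, -0.015, 1.0, 0.0]
wrist_force: [0.4, -1.0, -1.9]
grip_width: 0.69
```

Emit:
carry_out(moves=[1.7,-4.6,0,0,0,0,3.3,-9.2,0,0,0,0,5,-14,0,0,0,0,6.3,-18,0,0,0,0,7.2,-21.2,0,0,0,0])

```text
time: 14.8
tool_pos: [478.0, -247.6, 109.8]
eef_rot: [-0.001, -0.014, 1.0, 0.001]
wrist_force: [1.0, -0.5, -0.9]
grip_width: 0.686
```

Emit:
carry_out(moves=[0,0,0,0,0,0,0,0,0,0,0,0])

```text
time: 15.0
tool_pos: [478.9, -245.8, 109.9]
eef_rot: [-0.001, -0.014, 1.0, 0.001]
wrist_force: [-0.3, 0.3, -1.3]
grip_width: 0.687
```

```bash
cat > r.py <<'E'
from h import *
w=shot('wrist');W=cloud(w);o=w['obs'];print(o['time'],np.round(o['tool_pos'],1),np.round(o['eef_rot'],3),o['grip_width'])
save(w,'r1.png',s=1.0)
for c in ('wrist','top','side'):
    im=w if c=='wrist' else shot(c); V=cloud(im)
    print(c,'mark',[(round(d['p'],2),np.round(d['position'],1)) for d in mark_of('roll_center',c)[:2]])
    for d in masks_of('roll_center',c)[:1]:
        P=V[d['region']];P=P[np.isfinite(P).all(1)];P=P[(P[:,2]>35)&(P[:,2]<65)]
        if len(P)>5: print(c,round(d['p'],2),len(P),rect(P[:,:2]),P.min(0).round(1),P.max(0).round(1))
E
python3 r.py
```

```text
15.0 [ 478.9 -245.8  109.9] [-0.001 -0.014  1.     0.001] 0.6868975697873613
wrist mark [(0.89, array([ 585.4, -251.7,   35.4]))]
wrist 0.74 3756 (array([ 585.7, -251.2]), array([70.8, 42.5]), 2.2) [ 550.2 -272.5   35.1] [ 620.4 -229.4   60. ]
top mark [(0.57, array([ 477.7, -246.9,  130.4]))]
side mark [(0.82, array([ 590.4, -251.4,   39.4]))]
side 0.69 348 (array([ 588.7, -256.5]), array([79. , 32.2]), 6.0) [ 548.4 -272.2   35.8] [ 628.5 -237.2   61.5]
```

View pics/r1.png

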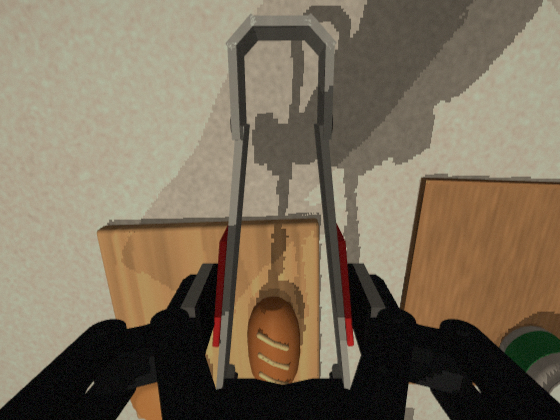

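The roll shows between the open jaws at about (273,340). Its centre is about (590,-251), yaw about 0.04. Move over it, check, and lower.

```bash
python3 - <<'E'
from h import *
o=status.get_obs();print(o['tool_pos'],row([516,-254.3,90],0.04))
E
```

```text
[ 480.45789662 -245.20645799  111.48322953] [-3.523, -1.021, 2.149, 0.0, 0.0, -0.009]
```

Emit:
carry_out(moves=[-1.8,-0.5,0,0,0,-0.009,-3.5,-1,0,0,0,-0.009,-3.5,-1,1.5,0,0,-0.009,-3.5,-1,2.5,0,0,-0.009,-3.5,-1,2.5,0,0,-0.009])

```text
time: 15.95
tool_pos: [514.0, -253.6, 84.5]
eef_rot: [-0.002, -0.02, 1.0, 0.001]
wrist_force: [-1.2, 1.2, -2.4]
grip_width: 0.682
```

```bash
python3 - <<'E'
from s import *
o=status.get_obs();print(o['tool_pos'],o['eef_rot'],row([516,-254.3,45],0.04),row([516,-254.3,16],0.04))
sect('side',420,640,-330,-180,72,140)
E
```

```text
[ 513.99289008 -253.61972252   84.51244561] [-0.0016285  -0.01976464  0.99980261  0.00120285] [-0.211, -0.086, 3.95, 0.002, -0.003, -0.0] [-0.22, -0.093, 6.85, 0.002, -0.003, -0.0]
side 420 93 y -277.5 -239.9 z [ 90.8  94.5 106.6 116. ]
side 440 83 y -277.2 -238.8 z [ 90.6  95.4 108.1 115.4]
side 460 83 y -276.8 -236.5 z [ 90.8  96.3 107.8 115.7]
side 480 99 y -282.1 -228.6 z [ 93.8  97.4 110.6 116.4]
side 500 145 y -297.8 -218.8 z [ 94.  102.5 116.3 131.6]
side 520 6 y -231.9 -226.5 z [ 93.4  95.6 101.6 112.9]
side 560 40 y -284.8 -277.1 z [ 96.6 102.4 116.4 121.2]
side 580 64 y -286.5 -219.3 z [ 96.  101.2 118.2 123.4]
side 600 27 y -286.1 -217.2 z [ 98.5 100.6 117.  123.8]
```

Jaws are centred at y≈-252, over the roll. Lowering.

Emit:
carry_out(moves=[-0.1,-0.05,2,0,0,0,-0.1,-0.05,3.5,0,0,0,-0.1,-0.05,5,0,0,0,-0.1,-0.05,6,0,0,0,-0.1,-0.05,6.4,0,0,0])

```text
time: 16.5
tool_pos: [515.9, -255.0, 21.8]
eef_rot: [-0.0, -0.02, 1.0, 0.0]
wrist_force: [-0.5, 0.0, -1.3]
grip_width: 0.682
```

Emit:
carry_out(moves=[0,0,0,0,0,0,0,0,0,0,0,0])

```text
time: 16.7
tool_pos: [516.9, -255.6, 23.1]
eef_rot: [0.0, -0.02, 1.0, -0.0]
wrist_force: [-0.5, -0.5, -0.2]
grip_width: 0.685
```

```bash
python3 - <<'E'
from s import *
o=status.get_obs();print(o['tool_pos'],o['wrist_force'],row([516,-254.3,16],0.04))
sect('side',420,640,-330,-180,17,75)
w=shot('wrist');s=shot('side');a=np.hstack([cv2.resize(w['color'],(400,300)),cv2.resize(s['color'][250:370,290:450],(400,300),interpolation=2)])
cv2.imwrite('pics/r2.png',a[:,:,::-1])
E
```

```text
[ 516.8945166  -255.58290761   23.13594684] [-0.47749419 -0.48343077 -0.16864988] [0.085, 0.132, 0.713, -0.001, 0.001, -0.001]
side 420 80 y -279.1 -242.0 z [28.  32.3 46.6 54.1]
side 440 76 y -280.1 -241.1 z [30.7 33.7 46.9 54.4]
side 460 75 y -278.8 -237.8 z [31.  33.  45.3 54.2]
side 480 86 y -325.9 -231.7 z [17.3 33.3 48.9 55.5]
side 500 139 y -325.2 -214.4 z [17.2 34.6 53.4 65.6]
side 520 14 y -324.3 -231.7 z [17.  17.3 18.4 50.7]
side 540 3 y -299.0 -262.9 z [18.5 24.  46.  48.7]
side 560 136 y -329.1 -244.8 z [17.  37.8 52.1 58.5]
side 580 178 y -327.1 -222.8 z [17.  40.7 53.6 60.2]
side 600 164 y -329.4 -216.4 z [17.2 33.7 51.8 60.1]
side 620 72 y -329.9 -219.5 z [17.1 18.4 45.1 50.7]
```

View pics/r2.png

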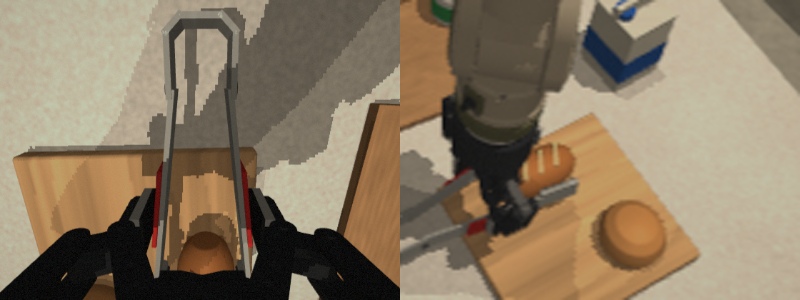

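The roll lies between the jaws and the bun is clear. I lower the last 7 mm and squeeze.

Emit:
carry_out(moves=[0.05,0.12,0.4,0,0,0,0.05,0.12,0.7,0,0,0,0.05,0.12,0.7,0,0,0,0.05,0.12,0.7,0,0,0])

```text
time: 17.25
tool_pos: [515.8, -254.0, 15.2]
eef_rot: [-0.0, -0.02, 1.0, 0.0]
wrist_force: [0.7, -0.1, -1.4]
grip_width: 0.684
```

Emit:
carry_out(moves=[0,0,0,0,0,0,0,0,0,0,0,0,0,0,0,0,0,0,0,0,0,0,0,0,0,0,0,0,0,0], claw=0, newtons=35)

```text
time: 17.75
tool_pos: [516.0, -254.2, 15.5]
eef_rot: [0.0, -0.02, 1.0, -0.0]
wrist_force: [-1.3, -0.3, -0.4]
grip_width: 0.592
```

Emit:
carry_out(moves=[0,0,0,0,0,0,0,0,0,0,0,0])

```text
time: 17.95
tool_pos: [516.0, -254.1, 15.5]
eef_rot: [0.0, -0.02, 1.0, 0.0]
wrist_force: [-0.4, 0.6, 0.1]
grip_width: 0.596
```

Gripped at 0.594, about 50 mm, as expected with the jaws on the roll. Lifting.

Emit:
carry_out(moves=[0,0,-0.5,0,0,0,0,0,-1.5,0,0,0,0,0,-3,0,0,0,0,0,-5,0,0,0,0,0,-7,0,0,0])

```text
time: 18.45
tool_pos: [515.7, -254.0, 86.6]
eef_rot: [-0.0, -0.02, 1.0, 0.0]
wrist_force: [0.9, 0.5, -2.2]
grip_width: 0.592
```

Emit:
carry_out(moves=[0,0,-1,0,0,0,0,0,-1,0,0,0,0,0,-1,0,0,0])

```text
time: 18.75
tool_pos: [515.7, -254.0, 95.2]
eef_rot: [-0.0, -0.02, 1.0, 0.0]
wrist_force: [-0.6, 0.2, -2.3]
grip_width: 0.594
```

```bash
python3 - <<'E'
from s import *
o=status.get_obs();print(o['tool_pos'],o['wrist_force'],o['grip_width'],row([480,-104,95],0.0))
sect('side',420,650,-300,-200,62,160)
print([(round(d['p'],2),np.round(d['position'],1)) for d in mark_of('roll_center','side')[:2]])
for d in masks_of('roll_center','side')[:1]:
    V=cloud(shot('side'));P=V[d['region']];P=P[np.isfinite(P).all(1)];print(len(P),np.percentile(P,[2,50,98],axis=0).round(1))
s=shot('side')
print([(round(d['p'],2),np.round(d['position'],1)) for d in mark_of('parcel_tray','side')[:1]])
print([(round(d['p'],2),np.round(d['position'],1)) for d in mark_of('bun','side')[:1]])
save(s,'r3.png',(270,200,450,350),4)
E
```

```text
[ 515.74546681 -254.0254934    95.17465533] [-0.59388443  0.19418285 -2.30417064] 0.5935342880642528 [2.984, 15.131, 0.02, 0.0, -0.0, 0.039]
side 420 96 y -277.7 -240.0 z [100.4 103.6 117.3 125.6]
side 440 91 y -278.0 -239.0 z [100.4 105.8 118.8 125.4]
side 460 83 y -276.4 -237.7 z [101.2 106.1 117.4 125.5]
side 480 98 y -280.8 -231.3 z [102.3 106.4 119.4 125.8]
side 500 183 y -295.0 -201.9 z [101.9 112.9 128.1 156.5]
side 520 19 y -286.5 -228.7 z [100.9 106.9 125.2 159.5]
side 540 8 y -266.9 -260.8 z [121.6 123.4 127.8 131. ]
side 560 138 y -279.4 -241.5 z [108.2 119.6 130.9 136.3]
side 580 189 y -280.0 -224.8 z [102.8 118.5 130.5 136.2]
side 600 132 y -280.3 -220.9 z [102.4 121.4 129.7 134.4]
side 620 15 y -261.2 -242.2 z [116.3 120.2 125.9 128.8]
[(0.65, array([ 427.5, -262. ,  113. ])), (0.56, array([ 587.2, -250.8,  116.2]))]
343 [[ 561.1 -269.5   16.4]
 [ 591.5 -257.3  130.6]
 [ 673.2 -217.7  136.7]]
[(0.8, array([556. , -57.1,   1.3]))]
[(0.98, array([ 640.3, -345.9,   13.2]))]
```

View pics/r3.png

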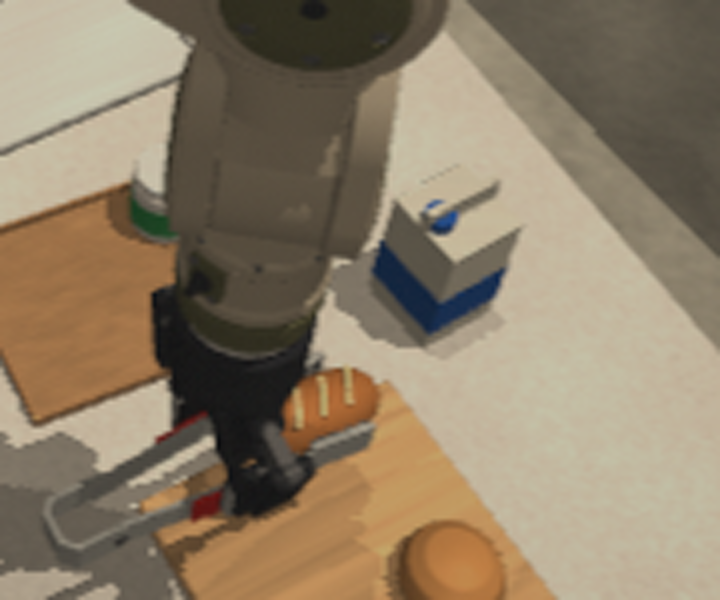

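The roll is clamped level and the bun hasn't moved. Carrying it to the parcel tray, target roll centre about (558,-97), yaw 0.

Emit:
carry_out(moves=[0.5,2,0,0,0,0.01,1.2,5.5,0,0,0,0.02,1.9,9.5,0,0,0,0.039,2.3,13,0,0,0,0.039,2.55,15.8,0,0,0,0.039])

```text
time: 19.6
tool_pos: [483.2, -95.4, 95.2]
eef_rot: [-0.0, -0.0, 1.0, 0.0]
wrist_force: [0.2, -0.2, -2.6]
grip_width: 0.594
```

Emit:
carry_out(moves=[0,0,1.5,0,0,0,0,0,3,0,0,0,0,0,4.5,0,0,0,0,0,5.5,0,0,0,0,0,6,0,0,0])

```text
time: 20.1
tool_pos: [483.6, -97.0, 34.4]
eef_rot: [-0.001, -0.0, 1.0, 0.0]
wrist_force: [-0.3, -0.6, -2.0]
grip_width: 0.592
```

Emit:
carry_out(moves=[0,0,0,0,0,0,0,0,0,0,0,0])

```text
time: 20.3
tool_pos: [484.6, -97.5, 35.8]
eef_rot: [0.0, 0.0, 1.0, -0.0]
wrist_force: [-0.5, -0.2, -1.8]
grip_width: 0.595
```

```bash
python3 - <<'E'
from s import *
o=status.get_obs();print(o['tool_pos'],o['wrist_force'],o['grip_width'],row([484,-97,5],0.0))
sect('side',520,630,-150,-40,12,110)
s=shot('side');V=cloud(s)
for d in masks_of('roll_center','side')[:1]:
    P=V[d['region']];P=P[np.isfinite(P).all(1)];print(len(P),np.percentile(P,[2,50,98],axis=0).round(1))
E
```

```text
[484.61023276 -97.48179802  35.78666156] [-0.49884734 -0.23141223 -1.79903888] 0.5946811005349628 [0.063, 0.049, 3.079, -0.0, 0.001, -0.0]
side 520 143 y -135.3 -69.9 z [13.9 54.8 67.2 74.8]
side 540 156 y -127.1 -69.9 z [45.3 56.8 70.8 76.2]
side 560 148 y -136.7 -69.3 z [12.  57.7 70.7 75.7]
side 580 44 y -115.9 -87.2 z [53.8 61.1 68.1 74.3]
side 600 5 y -138.2 -40.3 z [13.4 13.7 28.6 37.3]
side 620 1 y -137.1 -137.1 z [12.8 12.8 12.8 12.8]
291 [[ 522.1 -118.4   61.5]
 [ 552.9 -104.2   72.3]
 [ 590.8  -84.5   79.1]]
```

Emit:
carry_out(moves=[0,0,1.2,0,0,0,0,0,2,0,0,0,0,0,2.5,0,0,0,0,0,2.6,0,0,0,0,0,2.6,0,0,0])

```text
time: 20.95
tool_pos: [483.9, -97.1, 8.9]
eef_rot: [-0.0, -0.0, 1.0, 0.0]
wrist_force: [0.2, 0.7, -2.7]
grip_width: 0.592
```

Emit:
carry_out(moves=[0,0,0.1,0,0,0,0,0,0.2,0,0,0,0,0,0.2,0,0,0])

```text
time: 21.25
tool_pos: [484.4, -97.3, 7.5]
eef_rot: [0.0, -0.0, 1.0, -0.0]
wrist_force: [-0.0, -0.4, -2.6]
grip_width: 0.594
```

Emit:
carry_out(moves=[0,0,0.1,0,0,0,0,0,0.2,0,0,0,0,0,0.2,0,0,0])

```text
time: 21.55
tool_pos: [484.2, -97.2, 5.3]
eef_rot: [-0.0, -0.0, 1.0, 0.0]
wrist_force: [0.3, 0.4, -1.7]
grip_width: 0.596
```

Emit:
carry_out(moves=[0,0,0.1,0,0,0,0,0,0.15,0,0,0,0,0,0.15,0,0,0])

```text
time: 21.85
tool_pos: [484.2, -97.2, 3.9]
eef_rot: [-0.0, -0.0, 1.0, 0.0]
wrist_force: [-0.5, 0.4, -0.9]
grip_width: 0.592
```

Emit:
carry_out(moves=[0,0,0.1,0,0,0,0,0,0.1,0,0,0,0,0,0.1,0,0,0])

```text
time: 22.15
tool_pos: [484.3, -97.2, 3.1]
eef_rot: [0.0, -0.0, 1.0, -0.0]
wrist_force: [-0.9, -0.5, 1.1]
grip_width: 0.594
```

Contact: the force turned from -2.4 to +1.1 N. Opening slowly to held-open.

Emit:
carry_out(moves=[0,0,0,0,0,0,0,0,0,0,0,0,0,0,0,0,0,0], claw=0.28)

```text
time: 22.45
tool_pos: [484.3, -97.2, 2.9]
eef_rot: [0.0, -0.0, 1.0, 0.0]
wrist_force: [-0.3, 0.8, -1.3]
grip_width: 0.636
```

Emit:
carry_out(moves=[0,0,0,0,0,0,0,0,0,0,0,0,0,0,0,0,0,0], claw=0.38)

```text
time: 22.75
tool_pos: [484.3, -97.2, 2.9]
eef_rot: [0.0, -0.0, 1.0, 0.0]
wrist_force: [-0.6, -0.5, -1.5]
grip_width: 0.691
```

Emit:
carry_out(moves=[0,0,-0.5,0,0,0,0,0,-1.5,0,0,0,0,0,-3,0,0,0,0,0,-5,0,0,0,0,0,-7,0,0,0])

```text
time: 23.25
tool_pos: [484.3, -97.2, 74.4]
eef_rot: [0.0, -0.0, 1.0, -0.0]
wrist_force: [0.2, -0.3, -1.5]
grip_width: 0.691
```

Emit:
carry_out(moves=[0,0,-2,0,0,0,0,0,-2.5,0,0,0,0,0,-2.5,0,0,0])

```text
time: 23.55
tool_pos: [485.2, -97.6, 99.2]
eef_rot: [0.001, -0.0, 1.0, -0.0]
wrist_force: [0.4, -0.5, -1.4]
grip_width: 0.691
```

```bash
python3 - <<'E'
from s import *
o=status.get_obs();print(o['time'],o['tool_pos'],o['wrist_force'],o['grip_width'],row([604,177,110],0.066))
sect('side',380,600,-150,-40,60,160)
s=shot('side');V=cloud(s)
for d in masks_of('roll_center','side')[:1]:
    P=V[d['region']];P=P[np.isfinite(P).all(1)];print(d['p'],len(P),np.percentile(P,[2,50,98],axis=0).round(1),rect(P[:,:2]))
for n in ('tin','bun','roll_center'): print(n,[(round(d['p'],2),np.round(d['position'],1)) for d in mark_of(n,'side')[:2]])
E
```

```text
23.55 [485.15602864 -97.55855703  99.16618944] [ 0.42165693 -0.45183109 -1.39786109] 0.690556310834254 [-11.892, 27.453, -1.076, -0.001, 0.003, -0.066]
side 380 98 y -118.6 -80.2 z [102.9 108.  119.8 128.9]
side 400 95 y -118.8 -80.3 z [103.3 108.8 120.3 130.1]
side 420 86 y -118.3 -80.1 z [105.3 109.8 120.1 128.1]
side 440 92 y -124.3 -74.2 z [107.3 110.3 121.4 129.5]
side 460 145 y -141.3 -61.4 z [107.9 113.2 128.9 144.3]
side 480 37 y -141.2 -65.2 z [109.2 116.7 130.3 148.1]
side 500 9 y -130.4 -72.5 z [108.9 109.1 116.2 129.9]
side 520 71 y -130.8 -64.3 z [109.  112.9 125.2 134.9]
side 540 105 y -133.3 -64.7 z [110.6 114.9 129.7 138.7]
side 560 84 y -135.1 -62.7 z [112.6 116.5 130.3 138.3]
0.85 323 [[ 518.7 -118.6    7.4]
 [ 550.2 -108.9   37.9]
 [ 588.3  -90.1   47.1]] (array([ 547.6, -102.5]), array([88.4, 39.8]), 8.9)
tin [(0.8, array([612. ,  -7.9,   5.2]))]
bun [(0.93, array([ 639. , -341.7,   12.5])), (0.56, array([397.4, -96.1, 116.2]))]
roll_center [(0.76, array([558.4, -97. ,  27.5]))]
```

The roll sits in the tray at about (558,-97,top 46) and the tin hasn't moved. Bringing the tongs back to the tong tray.

Emit:
carry_out(moves=[-1,2.5,-0.5,0,0,0,-2.5,7,-1,0,0,-0.02,-4.2,11.5,-1,0,0,-0.04,-5.9,15.5,-1,0,0,-0.066,-7.6,19.5,-1,0,0,-0.066])

```text
time: 24.35
tool_pos: [560.3, 99.5, 107.3]
eef_rot: [-0.0, -0.033, 0.999, -0.0]
wrist_force: [1.1, -0.8, -0.7]
grip_width: 0.69
```

Emit:
carry_out(moves=[-1.5,3,0,0,0,0,-3,6.3,0,0,0,0,-3.8,8.1,2,0,0,0,-3.8,8.1,5,0,0,0,-3.8,8.1,7,0,0,0])

```text
time: 24.85
tool_pos: [591.6, 182.0, 35.2]
eef_rot: [-0.001, -0.034, 0.999, -0.0]
wrist_force: [-1.3, -0.7, -1.6]
grip_width: 0.691
```

Emit:
carry_out(moves=[0,0,0,0,0,0,0,0,0,0,0,0])

```text
time: 25.05
tool_pos: [592.2, 181.0, 37.4]
eef_rot: [-0.001, -0.033, 0.999, -0.0]
wrist_force: [0.3, -0.0, -0.4]
grip_width: 0.692
```

```bash
python3 - <<'E'
from h import *
o=status.get_obs();print(o['tool_pos'],o['wrist_force'],o['grip_width'],row([603.5,177,-3],0.066))
E
```

```text
[592.19326862 181.00640676  37.35673602] [ 0.34579295 -0.03941896 -0.38711881] 0.6919249019660609 [-1.109, -0.474, 4.034, -0.0, -0.002, 0.0]
```

Emit:
carry_out(moves=[-0.9,-0.45,1,0,0,0,-0.9,-0.45,2.2,0,0,0,-0.9,-0.45,3.2,0,0,0,-0.9,-0.45,3.8,0,0,0,-0.9,-0.45,3.8,0,0,0])

```text
time: 25.55
tool_pos: [600.8, 176.9, -1.5]
eef_rot: [-0.001, -0.033, 0.999, -0.0]
wrist_force: [1.1, 0.4, -1.7]
grip_width: 0.689
```

Emit:
carry_out(moves=[0,0,0.1,0,0,0,0,0,0.2,0,0,0,0,0,0.2,0,0,0])

```text
time: 25.85
tool_pos: [602.3, 177.3, -1.7]
eef_rot: [0.0, -0.033, 0.999, 0.0]
wrist_force: [-0.3, 0.8, -1.5]
grip_width: 0.686
```

Emit:
carry_out(moves=[0,0,0.2,0,0,0,0,0,0.4,0,0,0,0,0,0.4,0,0,0])

```text
time: 26.15
tool_pos: [602.0, 177.2, -6.2]
eef_rot: [-0.0, -0.033, 0.999, 0.0]
wrist_force: [0.7, 0.7, -0.9]
grip_width: 0.685
```

Emit:
carry_out(moves=[0,0,0.1,0,0,0,0,0,0.15,0,0,0,0,0,0.15,0,0,0])

```text
time: 26.45
tool_pos: [602.1, 177.3, -6.8]
eef_rot: [0.0, -0.033, 0.999, 0.0]
wrist_force: [-2.5, -1.2, 4.2]
grip_width: 0.69
```

Contact. Release in two steps, then withdraw upward.

Emit:
carry_out(moves=[0,0,0,0,0,0,0,0,0,0,0,0,0,0,0,0,0,0], claw=0.6)

```text
time: 26.75
tool_pos: [602.0, 177.2, -7.9]
eef_rot: [-0.0, -0.033, 0.999, 0.0]
wrist_force: [-0.2, 0.5, -1.6]
grip_width: 0.799
```

Emit:
carry_out(moves=[0,0,0,0,0,0,0,0,0,0,0,0,0,0,0,0,0,0,0,0,0,0,0,0], claw=1)

```text
time: 27.15
tool_pos: [602.2, 177.3, -7.5]
eef_rot: [0.0, -0.033, 0.999, 0.0]
wrist_force: [-0.2, 0.4, -0.3]
grip_width: 1.003
```

Emit:
carry_out(moves=[0,0,-1,0,0,0,0,0,-3,0,0,0,0,0,-6,0,0,0,0,0,-10,0,0,0,0,0,-14,0,0,0])

```text
time: 27.65
tool_pos: [601.6, 177.2, 134.3]
eef_rot: [-0.0, -0.033, 0.999, 0.0]
wrist_force: [0.2, 0.4, 0.2]
grip_width: 0.999
```

Emit:
carry_out(moves=[2,2,-3,0,0,0,5,5,-4,0,0,0,9,9,-4,0,0,0,12,13,-4,0,0,0,12,16,-4,0,0,0])

```text
time: 28.15
tool_pos: [468.0, 329.9, 174.1]
eef_rot: [-0.0, -0.034, 0.999, 0.0]
wrist_force: [1.4, -0.3, -0.2]
grip_width: 1.001
```

```bash
python3 - <<'E'
from h import *
o=status.get_obs();print(o['time'],o['tool_pos'],o['wrist_force'])
im={c:shot(c) for c in ('top','side')}
a=np.hstack([cv2.resize(im['top']['color'][120:250,180:460],(400,300),interpolation=2),cv2.resize(im['side']['color'][140:380,200:420],(400,300),interpolation=2)])
cv2.imwrite('pics/f.png',a[:,:,::-1])
for c in im:
    V=cloud(im[c])
    for n in ('roll_center','tongs_heel','tongs_jaws','bun','tin','jar','milk_carton'):
        print(c,n,[(round(d['p'],2),np.round(d['position'],1)) for d in mark_of(n,c)[:3]])
    for d in masks_of('roll_center',c)[:1]:
        P=V[d['region']];P=P[np.isfinite(P).all(1)];print(c,len(P),rect(P[:,:2]),np.percentile(P[:,2],[2,50,98]).round(1))
    P=V[np.isfinite(V).all(2)];b=P[(P[:,0]>470)&(P[:,0]<740)&(P[:,1]>95)&(P[:,1]<260)&(P[:,2]>13)&(P[:,2]<60)];print('tongs',rect(b[:,:2]),b.min(0),b.max(0))
E
```

```text
28.15 [467.9623007  329.85207856 174.05088397] [ 1.42149941 -0.31996008 -0.18954853]
top roll_center [(0.84, array([559. , -94.4,  25.3]))]
top tongs_heel [(0.75, array([516.2, 170.6,  18.3])), (0.72, array([279.1, 119.2,  16.8])), (0.23, array([555.5, -52.4,   0.9]))]
top tongs_jaws [(0.86, array([620.5, 667.6,  21.8])), (0.74, array([674. , 179.5,  16.6])), (0.59, array([307.9, 328.8,  20. ]))]
top bun [(0.86, array([ 641.1, -339.7,   14. ])), (0.26, array([559.9, -99.8,  23.7]))]
top tin [(0.72, array([612.6, -18.2,   2.6]))]
top jar [(0.67, array([765.8,  77.6,   2.8])), (0.55, array([600.8, 174.8,  16.7]))]
top milk_carton [(0.75, array([ 762.6, -151.1,    4.3]))]
top 278 (array([558.2, -98.1]), array([44.2, 75.2]), 87.9) [27.7 41.4 49.7]
tongs (array([606.5, 151.6]), array([237.4, 166.4]), 12.8) [490.06614603  95.21232047  13.47573655] [739.61153865 258.9683073   58.29936008]
side roll_center [(0.86, array([557.7, -98.8,  24.2]))]
side tongs_heel [(0.74, array([278.9, 114.8,  16.2])), (0.59, array([478.1, 507. ,  13.1])), (0.58, array([519.6, 171.6,  14.4]))]
side tongs_jaws [(0.91, array([678. , 177.2,  17.6])), (0.83, array([309.7, 330. ,  21. ])), (0.56, array([616.7, 672.7,  23.4]))]
side bun [(0.78, array([ 641.6, -342.5,   14.5]))]
side tin [(0.9, array([609.9, -15. ,   2.4]))]
side jar [(0.68, array([7.649e+02, 7.840e+01, 1.000e-01]))]
side milk_carton [(0.93, array([ 757.9, -154.4,   -1.5]))]
side 416 (array([564.8, -90.4]), array([98.9, 59.7]), 6.1) [ 1.3 37.5 46.7]
tongs (array([627.4, 183.8]), array([121.4, 249. ]), 76.4) [497.18175074  95.68168898  13.03088315] [734.25438189 230.53773571  57.59210914]
```

View pics/f.png

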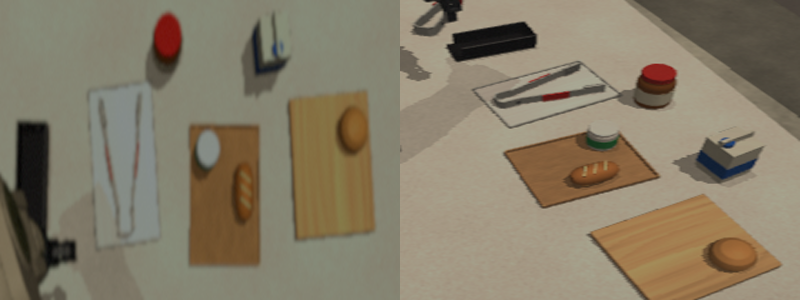

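The view shows the roll flat in the parcel tray, the tongs wholly on the tong tray, and everything else where it was. Handing in.

```bash
python3 -c "
from h import *
print(ticket.finish_job())"
```

```text
the job is handed in; nothing more can be done
None
```

I lifted the tongs out of the cradle by the heel and laid them on the tong tray. There I took them again by the red pads, picked up the roll and set it down in the parcel tray. I then left the tongs lying on the tong tray and handed the job in at about 28 s.

**Last checks:**
- **Roll:** it lies flat in the parcel tray at about (558, -97). When I set it down, the wrist force went from -2.4 N to +1.1 N as it met the floor, and only then did I open the tongs.
- **Tongs:** both cameras show them lying wholly on the tong tray, heel at about (518, 171) and jaws at about (676, 178).
- **Other things:** the bun, jar and carton are where they were, to within a few mm (the networks' accuracy). The tin's readings vary by about 10 mm in y between pictures, both before and after the job, and the pictures show it in place.

**What disagreed:**
- **Fingertips:** the depth images put them about 15 mm behind the reported TCP, not 14 mm ahead of it. The first heel grasp therefore closed on air above the heel. I corrected for the offset and the rest went as planned.
- **Final tongs outline:** a depth box around the tongs came out too large in the last check because it also took in neighbouring objects, so I relied on the pictures and the network positions instead.

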